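# Unpin the stacked breakfast trays and open the lower one

### The job

The upper of the two stacked wooden trays is locked by the leaning pin at its front. Draw the pin right out of its bore, park it upright in the open-fronted slot of the steel keeper beside the bore, with its collar sitting flat on the keeper, and let go of it; only then slide the upper tray, with the plates still lying on it, all the way to the left (as the robot sees it) to its stop, so that the coffee scoop below can be reached. Do not shift the other things on the table.

Things in the scene. Friction and masses are not known exactly. Their poses are not given: they have to be found in the camera images.
- caddy: Two stacked wooden trays, 200 mm deep (x), 300 wide (y), fixed to the table. Origin: centre of underside, on the table; x away from the robot, y left, z up. Lower tray z 0 to 55 mm, upper z 57 to 102, sliding to +y; walls 8 mm, front faces at x -100. Two wooden ears with the bore stick out in front: y 22 to 58, x to -155, z 20 to 107 mm; the upper ear moves with the upper tray.
- pin: Loose pin, 98 mm, 80 g. Origin: centre of collar underside; z along its axis to the handle. Shank: steel, diameter 9, 50 mm long below z 0. Collar: diameter 20, z 0 to 4 mm. Handle: flat wood, z 4 to 48 mm, 24 mm wide along x, 12 thick along y (grip across the 12). Starts in the bore, leaning 30 degrees towards the caddy's front (-x), its y along the caddy's y.
- bore (a point): Mouth of the bore, where the pin's collar starts seated on the upper ear; caddy frame (-135, 40, 98) mm. The bore, 41 mm long, about 11 mm square, runs down and away from the robot, 30 degrees from vertical: direction (0.5, 0, -0.866) in the caddy frame.
- keeper_mid (a point): Where the fully parked pin's origin lies if the keeper stands mid-rail: caddy frame (-130, -70, 66) mm. The keeper, a steel fork 60 mm wide, 12 thick, flat top at z 66 mm, stands up to 15 mm to either side of this (caddy y), stiff on its rail: its true place must be seen or felt. Slot 12 mm wide along caddy x, open to -x, back wall at x -125.5.
- keeper_front (a point): As keeper_mid but level with the prong tips: caddy frame (-155.5, -70, 66) mm. The two prongs, each 24 mm wide, have round ends: a shank pushed at one is forced sideways towards the slot. On each prong, at x -149 mm, 12 mm off the slot centre, stands a stud 3 mm high and 6 wide: the collar must pass in above the studs and be lowered behind them.
- upper (a joint): Slide of the upper tray, m: 0 shut (over the lower tray), 0.09 at the stop, moved to the caddy's +y. Friction about 3 N. Locked while the pin is in the bore.
- upper_right (a point): Middle of the outer face of the upper tray's right-hand (-y) wall, 22 mm above the tray's underside; moves with the tray. Push here towards caddy +y.
- plate0: Lower of two green melamine plates, diameter 160 mm, lying on the upper tray; origin under its centre.
- plate1: Upper of the two green plates, stacked on the other.
- scoop: Stainless coffee scoop, 140 mm long, lying in the lower tray's right end, hidden until the upper tray is slid; not to be moved.
- sugar_bowl: White lidded sugar bowl, diameter 96 mm, 93 mm tall, bystander; origin under its centre.
- jam_jar: Glass clip-lock jam jar, diameter 90 mm, 121 mm tall, bystander.
- mug: Ceramic mug, diameter 80 mm, 90 mm tall, bystander.
- egg_cup: Wooden egg cup, diameter 48 mm, 55 mm tall, bystander.
- pepper_mill: Dark wooden pepper mill, diameter 52 mm, 150 mm tall, bystander behind the trays.
Things that resemble listed ones, but are neither listed nor needed, are in the scene too. What is meant by the pin is not blue, green or yellow, and is the smaller of those in its own colour.

How it is judged:
By the outcome, as a careful person would: the job done as asked, in the order asked, and still so for the second after the job is handed in, with the robot touching nothing.
It also fails if it takes over 64 s, if anything falls off the work surface, if the arm or the gripper's body presses on something with over 40 N, if the wrist force passes 120 N, or if a joint passes its speed limit or range.

### The arm

A 6-joint arm with a two-finger parallel gripper is mounted at the origin on the work surface. World frame = base frame: x ahead of the robot, y to its left, z up, the work surface at z = 0. Lengths are in m, angles in rad, forces in N, time in s.
With the tool pointing down it reaches from about 0.375 to 0.975 m from the base axis. Payload 3.8 kg.
Tool frame: the origin (TCP) lies midway between the tips of the shut fingers; the grasp point (between the pads) lies 19 mm behind it; x points along the fingers, y is the direction in which the jaws open and shut, and the axes are right-handed (so a half turn about x gives the same grasp; the last joint's range is limited). The gripper opens to 88 mm and grips with 3 to 60 N. Pads are 18 mm wide; open, the fingers measure 123 mm over their backs; the gripper's body (75 mm by 187 mm) begins 45 mm behind the grasp point.
Start: joints at [1.099, 0.264, 1.604, -0, 1.274, -0.037], TCP at [0.284, 0.612, 0.239] pointing down, gripper open.
Joint ranges: [-2.63, 2.63], [-0.94, 2.18], [0.31, 2.57], [-1.31, 4.45], [0, 2.66], [-2.55, 2.55]. Speed limits (rad/s): [2.57, 2.57, 3.14, 3.14, 3.14, 3.14].

### API

Orientations are given as a rotation vector (axis times angle).
In Python, from cell import manip, inverse_kinematics, cams, order gives the robot as it stands. Calls block until the motion is done:
- manip.move_pose(position, orientation): joint-space move of the TCP to a pose.
- manip.move_linear(position, rate=0.15, rot=None): straight line of the TCP; rot=None keeps the orientation; rate is the mean speed in m/s.
- manip.set_joints(angles): joint-space move.
- manip.set_gripper(opening, force=None): finger opening in m; force is the grip in N (None keeps the last); returns when the fingers have stopped.
- manip.dwell(seconds).
- inverse_kinematics(position, orientation): joint angles nearest the present ones, or None.
- manip.state(): the state.
- cams.capture(name): name is "scene" or "top" or "wrist"; returns a dict with "image" (384x512x3 uint8, blue, green, red), "z_map" (384x512 float32, m along the optical axis (not along the pixel's ray), 0 where there is no reading), "intrinsics" (3x3 intrinsics, pixels), "k1" (the pictures are not rectified: a ray, as slopes to the right and down, at radius r is drawn at 1 + k1 r^2 times it, then the intrinsics apply), "position" and "orientation" of the camera in the world; the wrist camera has in their place "T_tool_cam" (4x4, takes a point from camera to tool coordinates, whose origin is the TCP and whose axes are the tool frame's). Camera axes: x right, y down, z forward; pixel columns grow to the right and rows downward; lengths in m; the calibration is good to about 2 mm. A picture is of the moment at which its call begins: read the wrist's pose just before it.
A pose or a line that the arm cannot do raises manip.IKError and nothing moves.
- order.close_job(): hands the job in, once; it reports no verdict.
The state is a dict: "clock": time; "joint_pos": joint angles; "joint_velocities": joint speeds; "tau": joint torques, N m; "tool_pos": TCP position; "tcp_rot": TCP orientation; "contact_force": force on the tool from outside, world axes, zero at the start; "moment": the same for the moment, N m; "gripper_width": finger opening in m.
Only numpy, scipy, OpenCV 4.12 (cv2) and the standard library are available. Lean on these libraries where they do the work, as an engineer would, in place of code of your own. Each camera call takes 0.05 s, during which the arm holds its last target. There are 200 camera calls.

## Working session

There is one attempt and no reset: what is moved stays moved. The work goes in short steps, each a Python script; the robot and the scene stay as the last script left them, time stands still between calls to the robot, and variables do not carry over. Pictures are saved under pics/ and viewed, about 8 in all and at most 12, crops included, and the job is handed in when it is done.

```bash
ls; mkdir -p pics; cat > h.py <<'E'
import numpy as np, cv2
from scipy.spatial.transform import Rotation as R
from cell import manip, inverse_kinematics, cams, order
def cap(name):
    s=manip.state(); c=cams.capture(name)
    if name=="wrist":
        T=np.eye(4); T[:3,:3]=R.from_rotvec(s["tcp_rot"]).as_matrix(); T[:3,3]=s["tool_pos"]
        c["T"]=T@np.array(c["T_tool_cam"])
    else:
        o=np.array(c["orientation"]); T=np.eye(4)
        T[:3,:3]=o if o.shape==(3,3) else R.from_rotvec(o).as_matrix(); T[:3,3]=c["position"]; c["T"]=T
    return c
def dist(c): return np.array([c["k1"],0,0,0,0],float)
def rays(c,uv):
    p=cv2.undistortPoints(np.array(uv,float).reshape(-1,1,2),np.array(c["intrinsics"],float),dist(c)).reshape(-1,2)
    return np.c_[p,np.ones(len(p))]
def onplane(c,uv,z):
    d=rays(c,uv)@c["T"][:3,:3].T; o=c["T"][:3,3]
    return o+d*((z-o[2])/d[:,2])[:,None]
def cloud(c):
    h,w=c["z_map"].shape; u,v=np.meshgrid(np.arange(w),np.arange(h))
    P=rays(c,np.stack([u,v],-1).reshape(-1,2))*c["z_map"].reshape(-1,1)
    return (P@c["T"][:3,:3].T+c["T"][:3,3]).reshape(h,w,3)
def proj(c,P):
    Pc=(np.atleast_2d(P)-c["T"][:3,3])@c["T"][:3,:3]
    return cv2.projectPoints(Pc,np.zeros(3),np.zeros(3),np.array(c["intrinsics"],float),dist(c))[0].reshape(-1,2)
E
python3 - <<'E'
from h import *
import pickle
s=manip.state(); print({k:np.round(v,3) for k,v in s.items()})
for n in ("scene","top"):
    c=cap(n); pickle.dump(c,open(n+".pkl","wb")); cv2.imwrite(f"pics/{n}0.png",c["image"])
    print(n,c["position"],c["orientation"],c["intrinsics"],c["k1"],(c["z_map"]>0).mean())
E
```

```text
pics
{'clock': np.float64(0.0), 'joint_pos': array([ 1.099,  0.265,  1.605, -0.   ,  1.274, -0.037]), 'joint_velocities': array([ 0.001,  0.   , -0.   ,  0.001, -0.   , -0.   ]), 'tau': array([-2.0000e-03, -5.0211e+01, -3.5687e+01,  7.3000e-02,  2.9000e-02,
       -0.0000e+00]), 'tool_pos': array([0.284, 0.612, 0.237]), 'tcp_rot': array([ 0.339,  1.544, -0.343]), 'contact_force': array([-0.538, -0.048,  0.391]), 'moment': array([-0.055,  0.016,  0.028]), 'gripper_width': np.float64(0.088)}
scene [ 1.01121581 -0.73406862  0.964998  ] [-2.2629678  -0.62956189  0.2620614 ] [[475.73765063   0.         255.52769531]
 [  0.         475.73765063 196.57639536]
 [  0.           0.           1.        ]] -0.16103628393390448 0.9960683186848959
top [0.37041417 0.06007759 0.97967264] [-2.12131592  2.11074926 -0.22334567] [[347.65479238   0.         252.94524845]
 [  0.         347.65479238 196.45401842]
 [  0.           0.           1.        ]] 0.017313189198789485 0.996063232421875
```

View pics/top0.png

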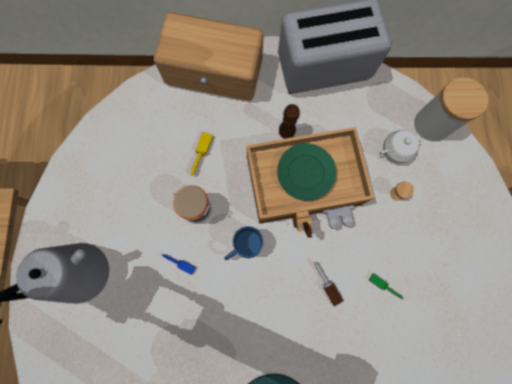

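View pics/scene0.png

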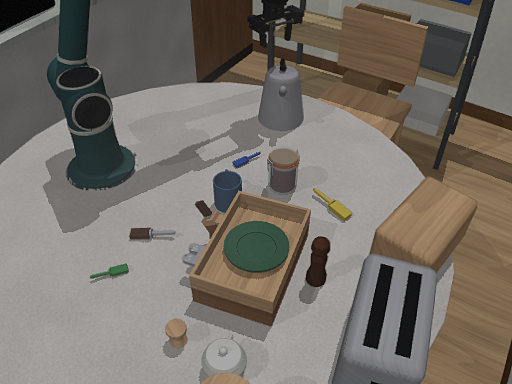

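The top picture shows +x upwards. The caddy is at about (308,175), slightly rotated, and the small brown pin is in its ear at (307,228). The steel keeper is at (340,216), and the larger brown decoy lies at (328,285). Next I fit the tray rim.

```bash
cat > fit.py <<'E'
from h import *
import pickle
c=pickle.load(open("top.pkl","rb")); W=cloud(c)
m=((W[...,2]>0.088)&(W[...,2]<0.118)).astype(np.uint8); m[:120]=0;m[240:]=0;m[:,:240]=0;m[:,380:]=0
cs,_=cv2.findContours(m,cv2.RETR_EXTERNAL,cv2.CHAIN_APPROX_NONE)
k=max(cs,key=cv2.contourArea); f=np.zeros_like(m); cv2.drawContours(f,[k],-1,1,-1)
f=cv2.morphologyEx(f,cv2.MORPH_OPEN,np.ones((25,25),np.uint8))
k=max(cv2.findContours(f,cv2.RETR_EXTERNAL,cv2.CHAIN_APPROX_NONE)[0],key=cv2.contourArea).reshape(-1,2)
P=onplane(c,k,0.102)[:,:2]
r=cv2.minAreaRect(P.astype(np.float32)); print("rect",r)
print("rim z",np.median(W[...,2][m>0]))
# known-size fit: angle from minAreaRect
b=cv2.boxPoints(r); e=[b[1]-b[0],b[2]-b[1]]; l=max(e,key=np.linalg.norm); l=l*np.sign(l[1]); 
th=np.arctan2(l[1],l[0])-np.pi/2
print("yaw deg",np.degrees(th),"centre",r[0])
H=np.eye(4);H[:3,:3]=R.from_euler('z',th).as_matrix();H[:2,3]=r[0]; np.save("H.npy",H)
def cw(p): return H[:3,:3]@(np.array(p)/1000)+H[:3,3]
for n,p in dict(bore=(-135,40,98),handle=(-159,40,139.6),kmid=(-130,-70,66),kfront=(-155.5,-70,66)).items(): print(n,cw(p),proj(c,cw(p)))
# keeper: gray points z ~ .066 in front of caddy
L=(W-H[:3,3])@H[:3,:3]*1000
hsv=cv2.cvtColor(c["image"],cv2.COLOR_BGR2HSV)
km=(L[...,0]>-165)&(L[...,0]<-104)&(L[...,1]<0)&(L[...,1]>-130)&(L[...,2]>50)&(L[...,2]<80)
print("keeper",km.sum(),L[km].min(0),L[km].max(0),np.median(L[km],0))
pm=(L[...,0]>-220)&(L[...,0]<-120)&(abs(L[...,1]-40)<30)&(L[...,2]>112)
print("pin",pm.sum(),L[pm].min(0),L[pm].max(0),np.median(L[pm],0))
for nm,(u0,v0) in dict(mug=(248,242),jam=(192,203),bowl=(402,146),egg=(404,190),mill=(290,112)).items():
    print(nm,W[v0,u0])
E
python3 fit.py
```

```text
rect ((0.61861652135849, -0.09057433903217316), (0.20519369840621948, 0.30211561918258667), 10.313000679016113)
rim z 0.09980043779808578
yaw deg 10.312991 centre (0.61861652135849, -0.09057433903217316)
bore [ 0.47863651 -0.07538898  0.098     ] [[304.22520276 225.53507188]]
handle [ 0.45502424 -0.07968558  0.1396    ] [[308.84958254 233.19211916]]
kmid [ 0.50324851 -0.18271674  0.066     ] [[342.66169468 217.98106719]]
kfront [ 0.47816048 -0.18728189  0.066     ] [[344.85978673 227.43025011]]
keeper 370 [-152.07160503  -94.30554411   52.74885301] [-104.80502772  -33.2095135    70.80220761] [-126.04969225  -62.84409027   64.46902327]
pin 92 [-167.78261463   33.66593515  112.0587035 ] [-127.96079268   46.43283013  145.11030996] [-149.84295483   41.33921431  132.47357799]
mug [0.44322512 0.06829606 0.00424401]
jam [0.53147261 0.20880322 0.11922803]
bowl [ 0.70147703 -0.35175711  0.07563828]
egg [ 0.58269654 -0.35615341  0.05530132]
mill [ 0.76550387 -0.03850767  0.14803378]
```

```bash
cat >> h.py <<'E'
import os
if os.path.exists("H.npy"): H=np.load("H.npy")
def cw(p): return H[:3,:3]@(np.array(p,float)/1000)+H[:3,3]
def wc(p): return (np.array(p)-H[:3,3])@H[:3,:3]*1000
def ori(deg=0):   # tool x down, tilted deg so that x points (sin,0,-cos) in caddy; y along caddy y
    a=np.radians(deg); x=np.array([np.sin(a),0,-np.cos(a)]); y=np.array([0,1.,0])
    return R.from_matrix(H[:3,:3]@np.c_[x,y,np.cross(x,y)]).as_rotvec()
def st(t=""):
    s=manip.state(); print(t,"t",round(float(s["clock"]),2),"caddy",np.round(wc(s["tool_pos"]),1),"F",np.round(H[:3,:3].T@s["contact_force"],1),"w",round(float(s["gripper_width"])*1000,1)); return s
E
python3 - <<'E'
from h import *
import pickle
p=cw((-150,-15,320)); print(p,inverse_kinematics(p,ori(0)),inverse_kinematics(cw((-230,40,260)),ori(30)))
manip.move_pose(p,ori(0)); st()
c=cap("wrist"); print(np.round(c["T_tool_cam"],3),c["intrinsics"][0])
pickle.dump(c,open("w1.pkl","wb"))
im=c["image"].copy()
for q in [(-135,40,98),(-130,-70,66),(-155.5,-70,66),(-159,40,139.6),(-100,150,102),(-100,-150,102)]:
    u=proj(c,cw(q))[0]; print(q,u); cv2.drawMarker(im,(int(u[0]),int(u[1])),(0,0,255),cv2.MARKER_CROSS,8,1)
cv2.imwrite("pics/w1.png",cv2.resize(im,(768,576)))
E
```

```text
[ 0.47372523 -0.1321858   0.32      ] [-3.22763150e-01 -1.29756368e-01  1.87423078e+00 -4.44089210e-16
  1.39711824e+00 -2.07355513e+00] [-0.61336464 -0.6436485   2.40149842  0.42580724  1.04065023 -2.51785626]
 t 2.83 caddy [-149.7  -14.6  319.9] F [ 0.1  0.2 -0.4] w 87.9
[[-0.    -0.322  0.947 -0.147]
 [ 1.    -0.     0.     0.001]
 [ 0.     0.947  0.322 -0.084]
 [ 0.     0.     0.     1.   ]] [274.86566778   0.         251.87945872]
(-135, 40, 98) [290.21080569 180.04876068]
(-130, -70, 66) [213.94487315 177.71240931]
(-155.5, -70, 66) [213.18802347 160.88263139]
(-159, 40, 139.6) [295.66050814 169.78513839]
(-100, 150, 102) [367.2278776  204.80436744]
(-100, -150, 102) [154.93273224 204.71296329]
```

View pics/w1.png

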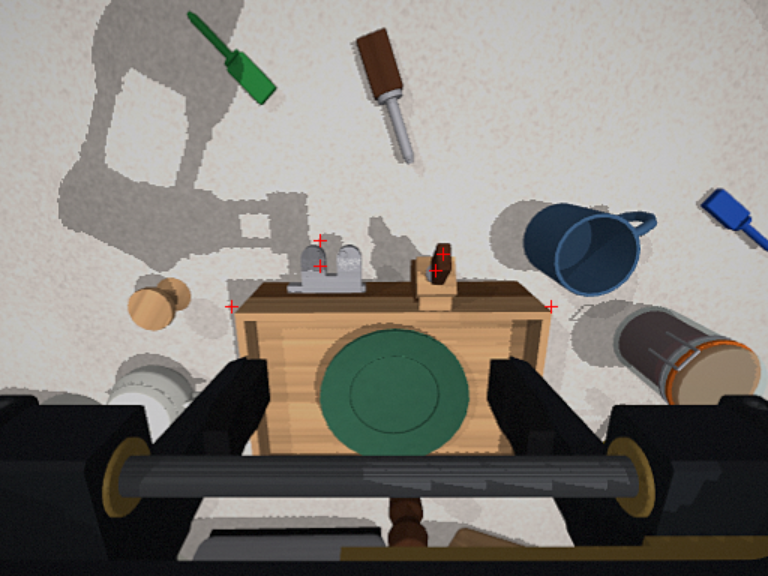

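The wrist view (the robot side is up) puts the keeper prongs at (313,262) and (348,262), so the slot is at about (331,262), roughly +10 mm in y from mid-rail. The pin handle is at (441,262), close to its predicted mark. The tray's front corners at (237,310) and (551,310) sit about 3 mm further away than my fit. I'll refine from this view.

```bash
cat > ref.py <<'E'
from h import *
import pickle
c=pickle.load(open("w1.pkl","rb")); L=wc(cloud(c)); im=c["image"]
hsv=cv2.cvtColor(im,cv2.COLOR_BGR2HSV)
x,y,z=L[...,0],L[...,1],L[...,2]
rim=(z>96)&(z<108)&(hsv[...,1]>60)
for y0 in (-120,-80,-40,0,80,110,135):
    col=rim&(abs(y-y0)<6)&(x<-85)&(x>-115)
    v,u=np.nonzero(col)
    if len(v): 
        e=[onplane(c,[[uu,v[u==uu].min()-.5]],.102)[0] for uu in set(u)]
        print("front edge at y",y0,np.round(np.median([wc(q)[0] for q in e]),1))
for x0 in (-90,-75,-60):
    row=rim&(abs(x-x0)<6); v,u=np.nonzero(row)
    a=[wc(onplane(c,[[u[v==vv].min()-.5,vv],[u[v==vv].max()+.5,vv]],.102))[:,1] for vv in set(v)]
    print("sides at x",x0,np.round(np.median(a,0),1))
k=(z>60)&(z<72)&(y<-15)&(y>-115)&(x>-165)&(x<-106)
for x0 in (-120,-135,-142):
    v,u=np.nonzero(k&(abs(x-x0)<4))
    for vv in sorted(set(v)):
        us=np.sort(u[v==vv]); q=wc(onplane(c,[[us[0]-.5,vv],[us[-1]+.5,vv]],.066)); g=np.nonzero(np.diff(us)>1)[0]
        gg=[np.round(wc(onplane(c,[[us[i]+.5,vv],[us[i+1]-.5,vv]],.066))[:,1],1) for i in g]
        print("keeper x",np.round(q[0,0],1),"y",np.round(q[:,1],1),"gaps",gg)
print("keeper xmin",np.sort(x[k])[:5],"z med",np.median(z[k]))
h=(z>112)&(abs(y-40)<30)&(x<-110)&(x>-200)
print("handle",h.sum(),L[h].min(0),L[h].max(0),np.median(L[h],0))
E
python3 ref.py
```

```text
front edge at y -120 -97.3
front edge at y -80 -97.3
front edge at y -40 -97.4
front edge at y 0 -97.4
front edge at y 80 -98.9
front edge at y 110 -97.4
front edge at y 135 -98.9
sides at x -90 [-149.3  150.6]
sides at x -75 [-149.3  150.7]
sides at x -60 [-149.3  296.6]
keeper x -123.3 y [-90.6 -30.2] gaps [array([-66.4, -54.4]), array([-40.8, -39.3])]
keeper x -121.8 y [-90.7 -30.2] gaps []
keeper x -120.2 y [-90.8 -30.3] gaps []
keeper x -118.6 y [-90.9 -30.3] gaps []
keeper x -117.0 y [-91.  -30.3] gaps []
keeper x -115.5 y [-66.8 -65.2] gaps []
keeper x -140.3 y [-67.2 -65.7] gaps []
keeper x -138.8 y [-91.2 -33. ] gaps [array([-89.7, -88.2]), array([-80.7, -77.7]), array([-68.8, -67.3]), array([-65.8, -55.4]), array([-53.9, -52.4]), array([-49.4, -47.9]), array([-44.9, -43.4]), array([-39. , -37.5]), array([-36. , -34.5])]
keeper x -137.2 y [-91.2 -31.5] gaps [array([-65.9, -55.4])]
keeper x -135.7 y [-91.3 -30.1] gaps [array([-65.9, -55.5])]
keeper x -134.2 y [-91.4 -30.1] gaps [array([-66. , -55.5])]
keeper x -132.6 y [-91.5 -30.1] gaps [array([-66.1, -55.6])]
keeper x -131.1 y [-91.6 -33.1] gaps [array([-67.6, -55.6]), array([-45.1, -43.6]), array([-39.1, -37.6])]
keeper x -146.3 y [-69.9 -68.5] gaps []
keeper x -144.8 y [-89.3 -31.4] gaps [array([-67. , -53.7])]
keeper x -143.3 y [-90.9 -31.5] gaps [array([-67.1, -53.7])]
keeper x -141.8 y [-91.  -31.5] gaps [array([-67.2, -55.3])]
keeper x -140.3 y [-91.1 -31.5] gaps [array([-65.7, -55.3])]
keeper x -138.8 y [-91.2 -31.5] gaps [array([-67.3, -55.4])]
keeper xmin [-150.93348206 -150.74164266 -150.73216796 -150.69088742 -150.63468051] z med 66.57853246192306
handle 19948 [-184.45725582   10.00634619  112.10708864] [-126.32621758   69.96485625  421.38768547] [-172.33295219   38.43295289  402.08631171]
```

```bash
python3 - <<'E'
import numpy as np
H=np.load("H.npy"); H[:3,3]+=H[:3,:3]@[.0023,.0007,0]; np.save("H.npy",H)
E
sed -i 's/y=np.array(\[0,1.,0\])/y=np.array([0,-1.,0])/' h.py
cat >> h.py <<'E'
A=np.array([-.5,0,.866]); B=np.array([-135,40,98.]); KY=-61.3
def pinax(t): return B+A*t   # caddy mm, t mm above collar underside
E
python3 - <<'E'
from h import *
import pickle
for t in (70,11): print(np.round(inverse_kinematics(cw(pinax(t)),ori(30)),2))
print(np.round(inverse_kinematics(cw((-200,KY,130)),ori(0)),2))
manip.move_pose(cw(pinax(110)),ori(30)); 
manip.set_gripper(.05,20); manip.move_linear(cw(pinax(70)),.1); st()
c=cap("wrist"); pickle.dump(c,open("w2.pkl","wb")); im=c["image"].copy()
for q in [pinax(48),pinax(4),pinax(0),(-155,22,90),(-155,58,90),(-130,KY,66)]:
    u=proj(c,cw(q))[0]; cv2.drawMarker(im,(int(u[0]),int(u[1])),(0,0,255),cv2.MARKER_CROSS,8,1); print(u)
cv2.imwrite("pics/w2.png",cv2.resize(im,(768,576)))
E
```

```text
[-0.46 -0.4   2.46  0.48  0.7   0.62]
[-0.41 -0.24  2.47  0.57  0.54  0.54]
[-0.46 -0.02  2.14 -0.    1.03  0.93]
 t 6.44 caddy [-170.    40.2  158.5] F [ 0.1  0.2 -0.6] w 50.0
[254.09876307 236.82493068]
[253.74506919 212.67346784]
[253.7192009  210.90740235]
[274.6490525  235.34687438]
[232.73118636 235.33552859]
[358.79965445 210.70338605]
```

View pics/w2.png

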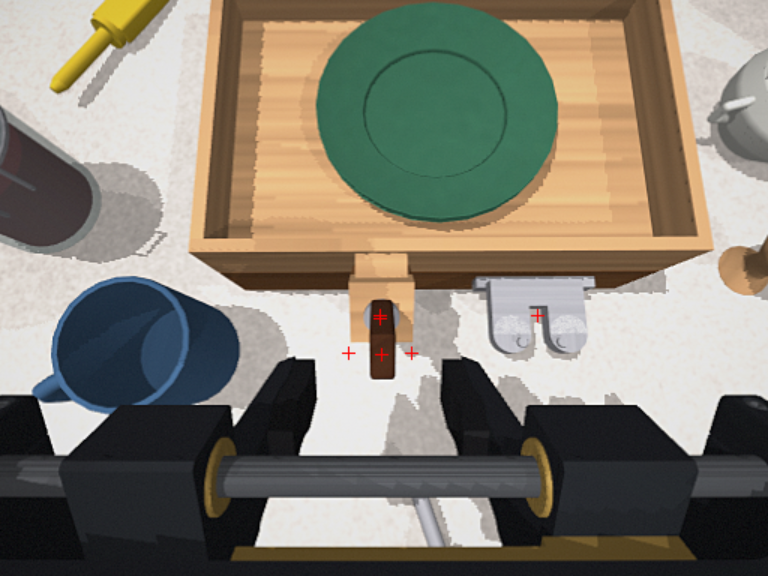

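The handle's top face is centred at (382,362), midway between the fingers at 316 and 442 and within 1 mm of my mark. The slot mark at (538,315) sits in the slot. Now I grasp and draw.

```bash
python3 - <<'E'
from h import *
import pickle
manip.move_linear(cw(pinax(11)+[0,-.3,0]),.08); st("at")
manip.set_gripper(0,40); st("grip")
for t in (21,36,51,75):
    manip.move_linear(cw(pinax(t)+[0,-.3,0]),.06); st(f"draw{t}")
c=cap("wrist"); pickle.dump(c,open("w3.pkl","wb")); cv2.imwrite("pics/w3.png",c["image"])
c=cap("scene"); cv2.imwrite("pics/s3.png",cv2.resize(c["image"][120:312,80:336],(768,576)))
E
```

```text
at t 7.38 caddy [-140.3   39.6  107.9] F [-0.1 -0.1 -0.7] w 49.6
grip t 8.03 caddy [-140.4   39.6  107.7] F [-1.6 -1.5  0.6] w 11.5
draw21 t 8.35 caddy [-145.8   39.8  116.3] F [-0.7  0.4 -1.2] w 11.5
draw36 t 8.75 caddy [-153.2   39.7  129.4] F [-0.2 -0.9 -1. ] w 11.9
draw51 t 9.15 caddy [-160.5   39.7  142.4] F [-0.8  0.5 -1.1] w 12.1
draw75 t 9.7 caddy [-172.4   39.6  163.3] F [ 0.4 -0.2 -1. ] w 11.6
```

View pics/s3.png

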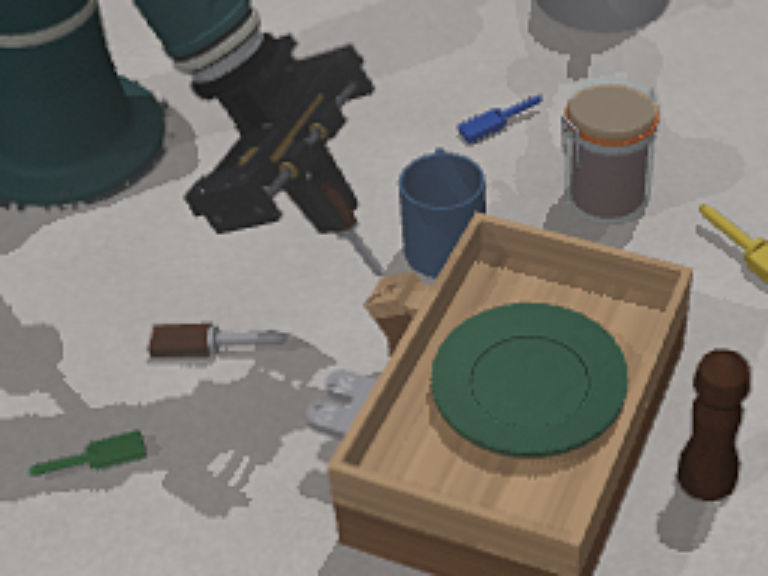

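The pin is fully out and in line with the tool, with its tip at about (385,275) above the ear. Now I swing it upright in front of the keeper and check how it sits in the hand.

```bash
python3 - <<'E'
from h import *
import pickle
manip.move_linear(cw((-205,40,185)),.12,ori(0))
manip.move_linear(cw((-205,KY,130)),.15); st()
manip.move_linear(cw((-195,KY,84)),.1); st()
c=cap("wrist"); pickle.dump(c,open("w4.pkl","wb")); im=c["image"].copy()
s=manip.state(); t=wc(s["tool_pos"])
for q in [t+[0,0,-11],t+[0,0,-61],(-130,KY,66),(-155.5,KY,66)]:
    u=proj(c,cw(q))[0]; cv2.drawMarker(im,(int(u[0]),int(u[1])),(0,0,255),cv2.MARKER_CROSS,6,1); print(np.round(u,1))
a=cv2.resize(im[130:330,160:360],(500,500))
c=cap("scene"); pickle.dump(c,open("s4.pkl","wb")); im=c["image"].copy()
for q in [t+[0,0,-11],t+[0,0,-61],t+[0,0,37],(-130,KY,66),(-155.5,KY,66)]:
    u=proj(c,cw(q))[0]; cv2.drawMarker(im,(int(u[0]),int(u[1])),(0,0,255),cv2.MARKER_CROSS,4,1); print(np.round(u,1))
b=cv2.resize(im[190:310,130:202],(300,500))
cv2.imwrite("pics/v4.png",np.hstack([a,b]))
E
```

```text
t 11.54 caddy [-205.   -61.   130.3] F [-0.   0.2 -0.2] w 12.1
 t 12.16 caddy [-194.8  -61.1   84.1] F [ 0.8  0.2 -1.1] w 11.8
[254.4 244.1]
[253.9 214.5]
[254.5 140.4]
[254.4 182.1]
[170. 243.]
[172.4 255.8]
[167.5 229.9]
[193.7 252.3]
[184.4 249.4]
```

View pics/v4.png

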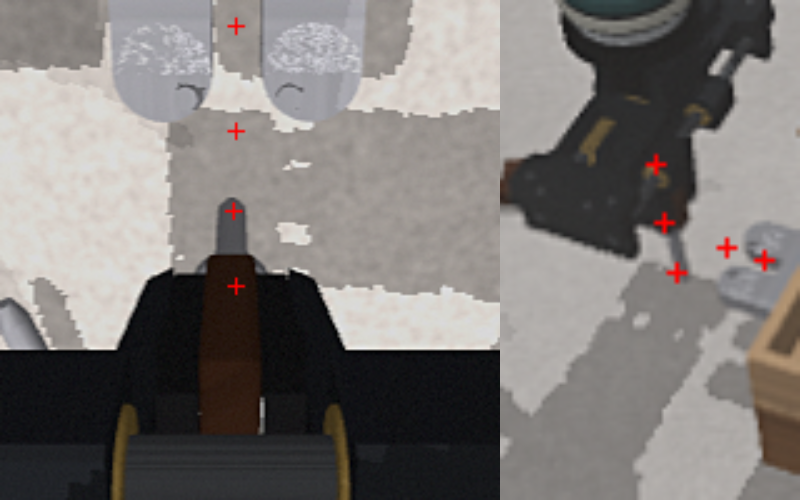

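The left crop shows the shank at column 231 and the slot centred at 237, so the pin is about 1 mm too far to +y. The pin stands upright with its tip where expected. I shift y by -0.9 mm and enter while watching the force.

```bash
python3 - <<'E'
from h import *
y=KY-.9
for x in (-165,-155,-148,-141,-136,-133):
    manip.move_linear(cw((x,y,84)),.06); s=st(x)
    F=H[:3,:3].T@s["contact_force"]
    if np.hypot(F[0],F[1])>10: break
else:
    for x in (-132,-131,-130,-129,-128):
        manip.move_linear(cw((x,y,84)),.02); F=H[:3,:3].T@st(x)["contact_force"]
        if abs(F[0])>6: break
E
```

```text
-165 t 12.91 caddy [-165.   -62.    83.8] F [-0.4 -0.1 -1.3] w 11.7
-155 t 13.22 caddy [-154.6  -62.3   84.1] F [ 0.1 -0.  -0.1] w 12.0
-148 t 13.49 caddy [-147.6  -62.3   84.1] F [ 0.1  0.7 -0.7] w 11.5
-141 t 13.76 caddy [-140.5  -62.3   84.1] F [-0.7 -0.1 -1.2] w 11.5
-136 t 14.01 caddy [-135.7  -62.2   84. ] F [ 0.1  0.5 -1.4] w 11.5
-133 t 14.26 caddy [-132.8  -62.2   84. ] F [-0.5  0.2 -0.8] w 11.4
-132 t 14.51 caddy [-132.   -62.2   84. ] F [ 0.   0.7 -1.3] w 11.7
-131 t 14.76 caddy [-131.   -62.2   84. ] F [-0.5  0.1 -1.4] w 11.7
-130 t 15.01 caddy [-129.9  -62.2   84. ] F [-0.6  0.8 -1.3] w 11.7
-129 t 15.26 caddy [-128.9  -62.2   84. ] F [ 1.2 -1.  -0.9] w 11.9
-128 t 15.51 caddy [-128.5  -62.1   83.9] F [-2.8  0.2  0.2] w 11.8
```

```bash
python3 - <<'E'
from h import *
y=KY-.9; x=-129.7
manip.move_linear(cw((x,y,84)),.03)
for z in (82,80.5,79,78,77,76,75,74,73,72):
    manip.move_linear(cw((x,y,z)),.03); F=H[:3,:3].T@st(z)["contact_force"]
    if F[2]>5 or np.hypot(F[0],F[1])>10: break
import pickle
c=cap("wrist"); a=cv2.resize(c["image"][130:330,160:360],(400,400))
c=cap("scene"); b=cv2.resize(c["image"][190:310,140:240],(400,480))[:400]
cv2.imwrite("pics/v5.png",np.hstack([a,b]))
E
```

```text
82 t 16.01 caddy [-129.7  -62.1   81.8] F [ 0.3 -0.2 -0.8] w 11.7
80.5 t 16.26 caddy [-129.8  -62.1   80.3] F [ 0.4  0.5 -0.8] w 11.4
79 t 16.51 caddy [-129.8  -62.1   78.8] F [ 0.4 -0.6 -1.9] w 11.9
78 t 16.76 caddy [-129.7  -62.2   78. ] F [ 0.  -0.3 -1. ] w 11.6
77 t 17.01 caddy [-129.6  -62.3   77.6] F [-2.5  0.1  4.9] w 11.5
76 t 17.26 caddy [-129.5  -62.3   77.4] F [-3.9  2.6 10.7] w 11.7
```

View pics/v5.png

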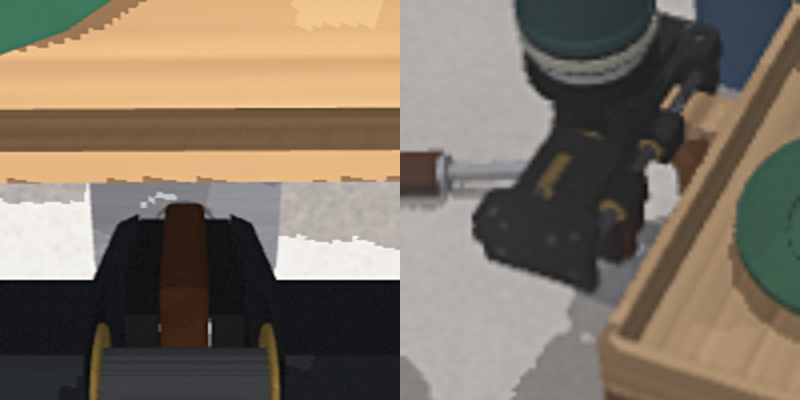

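The collar made contact at TCP z 77.6, which puts its underside at about 66.5 mm, the keeper's top. It is behind the studs, since the back wall was felt at x -128.5. I relax the push, release and look.

```bash
python3 - <<'E'
from h import *
import pickle
y=KY-.9; x=-129.7
manip.move_linear(cw((x,y,77.4)),.03); st("relax")
manip.set_gripper(.024,10); st("open")
manip.set_gripper(.036); manip.move_linear(cw((x,y,180)),.12)
manip.move_linear(cw((-190,y,190)),.15); st("back")
c=cap("wrist"); pickle.dump(c,open("w6.pkl","wb")); im=c["image"].copy()
for q in [(-130,KY,66),(-130,KY,114)]:
    u=proj(c,cw(q))[0]; print(u); cv2.drawMarker(im,(int(u[0]),int(u[1])),(0,0,255),cv2.MARKER_CROSS,5,1)
u0=[int(v) for v in proj(c,cw((-130,KY,80)))[0]]
a=cv2.resize(im[max(0,u0[1]-60):u0[1]+60,u0[0]-60:u0[0]+60],(400,400))
L=wc(cloud(c)); m=(abs(L[...,0]+130)<45)&(abs(L[...,1]-KY)<40)&(L[...,2]>104)&(L[...,2]<125)
dark=c["image"].max(-1)<110; m&=dark
print("handle top",m.sum(),L[m].min(0),L[m].max(0),np.median(L[m],0))
c=cap("scene"); im=c["image"]
b=cv2.resize(im[200:300,150:250],(400,400),interpolation=cv2.INTER_CUBIC)
cv2.imwrite("pics/v6.png",np.hstack([a,b]))
E
```

```text
relax t 17.61 caddy [-129.3  -62.4   77.7] F [0.3 0.1 2.7] w 11.8
open t 17.99 caddy [-129.8  -62.1   77.1] F [-1.2  0.1  0.5] w 23.6
back t 19.94 caddy [-189.9  -62.3  189.9] F [ 0.5 -0.1  0.3] w 36.0
[252.17860002 132.12399898]
[252.21523466 137.80537187]
handle top 448 [-140.70879566  -66.687866    105.0413344 ] [-116.7216689   -54.83282008  116.83513413] [-127.76665093  -61.124771    114.3569978 ]
```

View pics/v6.png

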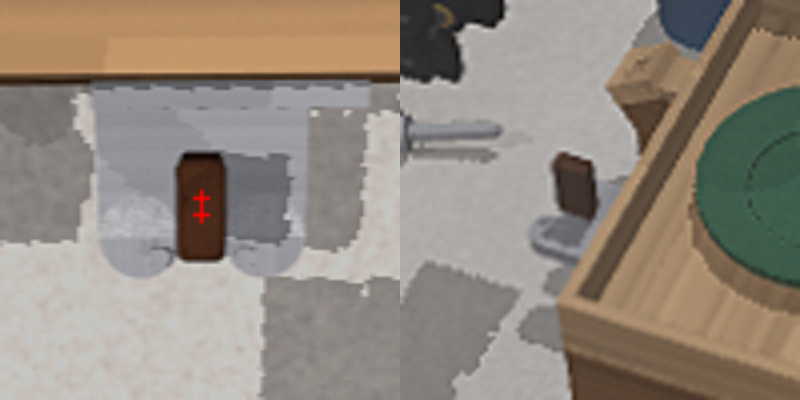

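The pin stands upright in the slot with its handle top at (-128.7,-61.1,114.4); (-130,-61.3,114) was expected. The bore is empty and the hand is clear. Now I push the tray.

```bash
python3 - <<'E'
from h import *
import sys
manip.set_gripper(0,10)
manip.move_linear(cw((-190,-100,240)),.2); manip.move_pose(cw((0,-185,230)),ori(0)); st()
manip.move_linear(cw((0,-180,69)),.12); st("down")
def go(y,r): 
    manip.move_linear(cw((0,y,69)),r); return (H[:3,:3].T@st(y)["contact_force"])
for y in np.arange(-177,-155,2.):
    F=go(y,.03)
    if F[1]<-2: break
y0=y; print("contact",y0)
y=y0
while y<y0+84:
    y+=12; F=go(y,.05)
    if F[1]<-15: print("early stop"); sys.exit()
for i in range(14):
    y+=1; F=go(y,.02)
    if F[1]<-14: break
print("travel",y-y0)
E
```

```text
t 22.0 caddy [  -1.1 -183.9  228.6] F [ 0.3 -1.   0.6] w 0.5
down t 23.49 caddy [   0.8 -180.6   70.3] F [ 0.3 -0.4  0.8] w 0.2
-177.0 t 23.74 caddy [   0.3 -177.    69.6] F [ 0.6 -0.  -0.3] w 0.7
-175.0 t 23.99 caddy [  -0.  -174.9   69.1] F [-0.3  0.3 -0. ] w 0.7
-173.0 t 24.24 caddy [-1.000e-01 -1.728e+02  6.890e+01] F [ 0.4 -0.4  0.6] w 0.8
-171.0 t 24.49 caddy [  -0.  -170.9   69. ] F [ 0.6  0.2 -0.3] w 0.9
-169.0 t 24.74 caddy [  -0.  -168.8   69. ] F [-0.3 -0.3 -0.3] w 0.5
-167.0 t 24.99 caddy [   0. -167.   69.] F [-0.1 -0.9  0.2] w 0.6
-165.0 t 25.24 caddy [   0.  -165.3   69.1] F [-0.2 -2.5  0.2] w 0.4
contact -165.0
-153.0 t 25.63 caddy [  -0.  -152.1   69. ] F [ 0.3 -0.7  0.6] w 0.7
-141.0 t 26.02 caddy [   0.  -140.3   69. ] F [0.  0.6 0.6] w 0.5
-129.0 t 26.42 caddy [  -0.  -128.3   69. ] F [-0.1  0.   0.2] w 0.2
-117.0 t 26.81 caddy [  -0.  -116.3   69. ] F [-0.6  0.2  0.2] w 0.5
-105.0 t 27.2 caddy [  -0.  -104.3   69. ] F [0.  0.4 0.5] w 0.5
-93.0 t 27.59 caddy [  0.  -92.3  69. ] F [-0.2  0.6  0.4] w 0.2
-81.0 t 27.98 caddy [ -0.  -80.3  69. ] F [ 0.2  0.2 -0. ] w 0.7
-80.0 t 28.23 caddy [  0. -80.  69.] F [ 0.7 -0.7  0.3] w 0.8
-79.0 t 28.48 caddy [  0.  -79.3  69. ] F [ 0.2 -3.1 -0.7] w 0.6
-78.0 t 28.73 caddy [  0.  -78.2  69. ] F [-0.  -2.9 -1.3] w 0.6
-77.0 t 28.98 caddy [  0.  -77.2  69. ] F [ 0.1 -4.5 -0.7] w 0.7
-76.0 t 29.23 caddy [  0.1 -77.2  69.1] F [-0.1 -7.2 -2. ] w 0.5
-75.0 t 29.48 caddy [  0.  -77.1  69.1] F [ -0.  -10.   -2.2] w 0.5
-74.0 t 29.73 caddy [  0.1 -77.1  69.2] F [  0.1 -13.   -4.5] w 0.7
-73.0 t 29.98 caddy [  0.1 -77.1  69.2] F [ -0.6 -15.8  -4.5] w 0.6
travel 92.0
```

```bash
python3 - <<'E'
from h import *
import pickle
manip.move_linear(cw((0,-95,69)),.05); manip.move_linear(cw((0,-130,230)),.15)
manip.move_pose(cw((-170,-150,300)),ori(0)); st()
c0=pickle.load(open("top.pkl","rb")); c=cap("top"); W=wc(cloud(c)); x,y,z=[W[...,i] for i in range(3)]
m=(z>94)&(z<108)&(x>-80)&(x<80)&(y<260)&(y>-100)
v,u=np.nonzero(m); r=[wc(onplane(c,[[u[v==k].min()-.5,k],[u[v==k].max()+.5,k]],.102))[:,1] for k in set(v)]
print("rim y",np.round(np.median(r,0),1))
for nm,cc in (("before",c0),("after",c)):
    Wc=wc(cloud(cc)); b=cc["image"].astype(int)
    mug=(Wc[...,2]>70)&(Wc[...,2]<100)&(abs(Wc[...,0]+155)<60)&(abs(Wc[...,1]-189)<50)&(b[...,0]>b[...,2]+25)
    v,u=np.nonzero(mug); print(nm,"mug px",len(u),u.min(),u.max(),v.min(),v.max())
k=(z>100)&(z<122)&(abs(x+130)<30)&(abs(y-KY)<30); print("pin top",k.sum(),np.median(W[k],0) if k.any() else "")
w=cap("wrist")
cv2.imwrite("pics/end.png",np.hstack([cv2.resize(c["image"][90:290,160:440],(450,321)),cv2.resize(w["image"],(350,321))]))
d=cv2.absdiff(c["image"],c0["image"]); 
E
```

```text
t 32.59 caddy [-169.6 -149.8  299.3] F [ 0.4 -1.4  0.3] w 0.4
rim y [239.1 -61.7]
before mug px 171 230 262 226 257
after mug px 179 230 262 226 257
pin top 56 [-130.85753477  -61.64738294  111.63380606]
```

View pics/end.png

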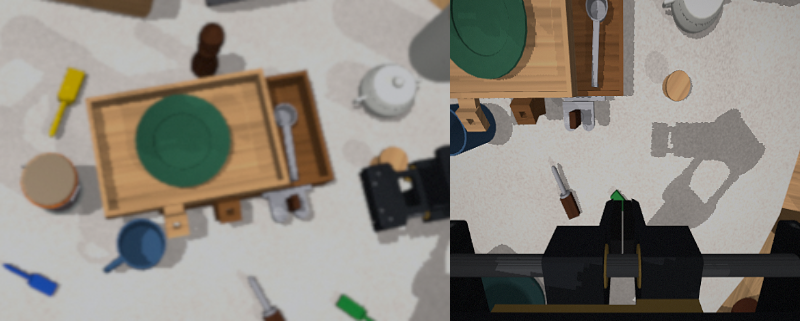

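```bash
python3 -c "
from h import *
order.close_job(); st('closed')"
```

```text
the job is handed in; nothing more can be done
the job is handed in; nothing more can be done
```

The job is handed in at about 33 s of the 64 s allowed, and nothing I checked failed. The pin was drawn from its bore, parked upright in the keeper slot and released. Only then did I slide the upper tray left to its stop.

- **Pin:** after release its handle top was within about 1.5 mm of the expected parked position, and it was unchanged after the tray push. I judged that the collar sits flat from the contact height while lowering and the upright handle, because the collar itself could not be seen.
- **Tray:** by touch it travelled about 89.6 mm, then held firm against a push of up to 16 N. The top camera read 88 to 89 mm, which agrees within its pixel error.
- **Plates and scoop:** the last pictures show the plates still on the tray and the scoop uncovered.
- **Other things:** the mug was in the same place before and after, to the pixel. The other things looked unmoved by eye only. The upper ear stops very close to the mug, but I saw no contact.

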